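Open the sprung ink-pad case

ROBOT

A 7-joint arm with a two-finger parallel gripper is mounted at the origin on the work surface. World frame = base frame: x ahead of the robot, y to its left, z up, the work surface at z = 0. Lengths are in m, angles in rad, forces in N, time in s.
With the tool pointing down it reaches from about 0.375 to 0.925 m from the base axis. Payload 3.1 kg.
Tool frame: the origin (TCP) lies between the finger pads; the fingertips stand 19 mm ahead of it and the grasp point (between the pads) is the TCP; z points along the fingers, y is the direction in which the jaws open and shut (so a half turn about z gives the same grasp; the last joint's range is limited). The gripper opens to 85 mm and grips with 20 to 120 N. Pads are 22 mm wide; open, the fingers measure 114 mm over their backs; the gripper's body (76 mm by 85 mm) begins 54 mm behind the grasp point. The pads swing forward as they close: fully open they stand 13 mm farther back than shut.
Start: joints at [1.11, 0.383, 0.044, 1.598, -0.018, 1.161, -0.05], TCP at [0.231, -0.608, 0.25] pointing down, gripper open.
Joint ranges: [-2.61, 2.61], [-0.41, 2.15], [-1.48, 1.57], [0, 2.5], [-1.57, 4.71], [0.05, 1.97], [-2.85, 2.85]. Speed limits (rad/s): [2.79, 2.79, 3.14, 3.14, 3.14, 3.14, 3.14].

INTERFACE

Orientations are given as a unit quaternion [x, y, z, w].
In Python, from bench import move_ptp, movel, move_j, move_gripper, pause, inverse_kinematics, read_camera, camera_params, MotionError, sign_off, look_for, tip_of, read_time_s, read_qpos, read_joint_vel, read_effort, read_eef_pos, read_tcp_rot, read_ft_force, read_ft_torque, read_finger_gap gives the robot as it stands. Calls block until the motion is done:
- move_ptp(position, orientation): joint-space move of the TCP to a pose.
- movel(position, orientation=None, speed=0.15): straight line of the TCP; orientation=None keeps the orientation; speed is the mean speed in m/s.
- move_j(angles): joint-space move.
- move_gripper(opening, effort=None): finger opening in m; effort is the grip in N (None keeps the last); returns when the fingers have stopped.
- pause(seconds).
- inverse_kinematics(position, orientation): joint angles nearest the present ones, or None.
- read_camera(name): name is "scene" or "side" or "wrist"; returns the picture (480x640x3 uint8, red, green, blue); there is no depth.
- camera_params(name): a dict with "K" (3x3 intrinsics, pixels), "camera_from_world" (4x4, takes a point from world to camera coordinates). Camera axes: x right, y down, z forward; pixel columns grow to the right and rows downward; lengths in m; the calibration is good to about 2 mm. A picture is of the moment at which its call begins: read the wrist's pose just before it. camera_params takes no time and is no camera call; for the wrist camera it gives the pose at the moment of the call.
A pose or a line that the arm cannot do raises MotionError and nothing moves.
- sign_off(): hands the job in, once; it reports no verdict.
Trained networks look in the newest picture that a camera, given by its name, has taken for a name from the list of things; names that differ only in an ending like _2 or _b are one class to them, and where a whole thing is asked for, a point or a joint stands for the part that bears it (a point fixed in the world has none). Each returns a list of dicts, best first, with "confidence" (0 to 1); they miss things now and then, are a little off and sometimes report something else, mostly with a low value. They report only what shows in the picture. A call takes as long as a camera call.
- look_for(camera, name): "at" ([column, row] in pixels, amid what is visible of it).
- tip_of(camera, name): "at" ([column, row] in pixels: a listed point, or the origin of a listed thing).
Readings, each from a call of its own:
- read_time_s(): time.
- read_qpos(): joint angles.
- read_joint_vel(): joint speeds.
- read_effort(): joint torques, N m.
- read_eef_pos(): TCP position.
- read_tcp_rot(): TCP orientation.
- read_ft_force(): force on the tool from outside, world axes, zero at the start.
- read_ft_torque(): the same for the moment, N m.
- read_finger_gap(): finger opening in m.
Only numpy, scipy, OpenCV 4.12 (cv2) and the standard library are available. Lean on these libraries where they do the work, as an engineer would, in place of code of your own. Each camera call takes 0.05 s, during which the arm holds its last target. There are 200 camera calls.

TASK

Open the ink-pad case for leaf printing: press the red release tab on its front with the fingertips so that the yellow lid springs ajar by itself, then push the lid all the way back until it stands fully open, and take the hand away. Only press and push: never take the lid or the tab between the fingers, do not touch the ink pad inside, and leave the stamp, ink jar, tape dispenser and hammer where they are.

Things in the scene. Friction and masses are not known exactly. Their poses are not given: they have to be found in the camera images.
- case: Black ink-pad case, 120 deep (x) by 160 wide (y) by 50 mm high, walls 4 mm, on a 150 x 200 x 4 mm brown board fixed to the bench. Origin at the centre of its underside, on the bench. Its -x side is the front, with the release tab, roughly facing the robot; the lid's hinge is at its +x (rear) side. Turned only in yaw.
- tab_press (a point): Middle of the top face of the red ribbed press plate, 44 (x) by 42 mm (y), 5 mm thick, level, standing out in front of the case over free air. At rest 106 mm in front (case -x) of the case origin, 36 mm above the bench. Moves with the tab. 26 mm behind it a red stem with a hook rises to 65 mm above the bench; it tips up to 11 mm forward when pressed.
- tab (a joint): Release tab, rocking on a pin 37 mm behind the press point: 0 at rest, 0.35 rad fully pressed (press point about 13 mm lower). Pressing the plate down swings the hook off the lid's lip; the lid is free at about 0.22 rad (8 mm down, about 4 N; 5 N fully down). A spring lifts it back when let go; the lid stays ajar.
- lid (a joint): Yellow lid, 121 (x) by 162 (y) by 8 mm, 0.12 kg. 0: closed, latched; grows as the front edge swings up and back; 1.9 rad: fully open stop, leaning back past upright. Unlatched, a sprung pin lifts it to about 0.55 rad within 1 s, where it rests. Let go before upright (1.57) it sinks back to ajar; well past upright it falls to the stop and stays. Needs 1 to 3 N at the edge.
- lid_hinge (a point): Middle of the lid's hinge line, 60 mm behind (case +x) the case origin and 51 mm above the bench; the hinge axis is the case's y axis.
- lid_edge (a point): Front tip of the lid's catch lip, mid thickness, in the middle of the front edge; the lip is 24 mm wide, 6 mm thick, 11 mm out from the lid's edge. 132 mm from the hinge line. Moves with the lid: closed, 72 mm in front of the case origin and 54 mm above the bench; ajar, about 52 mm in front and 123 mm up.
- ink_pad: Green ink pad in a grey tray, fixed in the case, 94 x 114 mm, 29 mm thick, its top 34 mm above the bench, hidden while the lid is shut. Origin at the centre of its underside. Must not be touched.
- stamp: Loose wooden leaf stamp, block 60 x 60 mm, 26 mm high, with a round knob, 65 mm high in all. Origin at the centre of its underside. Bystander.
- ink_jar: Loose green glass jar, 52 mm diameter, 62 mm high, black cap. Origin at the centre of its underside. Bystander.
- tape: Loose red tape dispenser lying flat with a clear roll of 84 mm diameter, 26 mm high, its cutter reaching 76 mm from the centre along its +x. Origin under the centre of the roll. Bystander.
- hammer: Loose hammer, 240 mm long, lying along its own x axis, wooden handle towards -x. Lies behind the case. Bystander.

How it is judged:
On the way, in this order (a step that is already met when the one before it is completed fails the run):
1. the release tab is pressed while the lid is still down (value of joint tab above 0.13 rad and value of joint lid below 0.15 rad).
2. the lid has sprung ajar (value of joint lid above 0.4 rad), for 0.2 s.
At the end, for the whole second after the job is handed in: The lid rests fully open (joint lid above 1.75 of 1.9 rad, at rest within 0.1 rad/s), the tab has sprung back (below 0.06 rad), and the stamp, jar, tape dispenser and hammer are each within 15 mm of where they began (value of joint lid above 1.75 rad and velocity of joint lid between -0.1 and 0.1 rad/s and value of joint tab below 0.06 rad and distance of each of stamp, ink_jar, tape, hammer from where it was at the start of the episode below 0.015 m); the robot touches nothing.
It fails at once if the ink pad is touched (contact force between any of the fingers, the arm and ink_pad above 0.3 N).
It fails at once if a bystander is lifted, carried or shoved (distance of any of stamp, ink_jar, tape, hammer from where it was at the start of the episode above 0.02 m).
It fails at once if the lid or the tab is taken between the fingers (the point between the finger pads lies inside it) ((x of the grasp point in the frame of lid_edge between 0 and 0.13 m and y of the grasp point in the frame of lid_edge between -0.082 and 0.082 m and z of the grasp point in the frame of lid_edge between -0.004 and 0.006 m) or (x of the grasp point in the frame of tab_press between -0.022 and 0.022 m and y of the grasp point in the frame of tab_press between -0.021 and 0.021 m and z of the grasp point in the frame of tab_press between -0.006 and 0.001 m)).
It also fails if it takes over 43 s, if anything falls off the work surface, if the arm or the gripper's body presses on something with over 40 N, if the wrist force passes 120 N, or if a joint passes its speed limit or range.

## Working session

There is one attempt and no reset: what is moved stays moved. The work goes in short steps, each a Python script; the robot and the scene stay as the last script left them, time stands still between calls to the robot, and variables do not carry over. Pictures are saved under pics/ and viewed, about 8 in all and at most 12, crops included, and the job is handed in when it is done.

```bash
mkdir -p pics; cat > h.py <<'E'
from bench import *
import numpy as np, cv2
def snap(c,f):
    im=read_camera(c); cv2.imwrite('pics/'+f,cv2.cvtColor(im,cv2.COLOR_RGB2BGR)); return im
def ray(c,px):
    p=camera_params(c);K=np.array(p['K']);T=np.array(p['camera_from_world']);R=T[:3,:3]
    d=R.T@np.linalg.solve(K,[px[0],px[1],1.]);return -R.T@T[:3,3],d
def atz(c,px,z):
    o,d=ray(c,px);return o+d*(z-o[2])/d[2]
def tri(obs):
    A=np.zeros((3,3));b=np.zeros(3)
    for c,px in obs:
        o,d=ray(c,px);d=d/np.linalg.norm(d);M=np.eye(3)-np.outer(d,d);A+=M;b+=M@o
    return np.linalg.solve(A,b)
def proj(c,P):
    p=camera_params(c);q=np.array(p['camera_from_world'])@np.r_[P,1];q=np.array(p['K'])@q[:3];return q[:2]/q[2]
E
python3 - <<'E'
from h import *
a=snap('scene','s1.png');b=snap('side','d1.png')
cv2.imwrite('pics/both1.png',cv2.resize(cv2.cvtColor(np.vstack([a,b]),cv2.COLOR_RGB2BGR),(0,0),fx=.625,fy=.625))
Z=dict(tab_press=.036,lid_hinge=.051,lid_edge=.054,case=0,stamp=0,ink_jar=0,tape=0,hammer=0)
for n in Z:
  for c in('scene','side'):
    r=tip_of(c,n)[:2]
    for x in r: print(n,c,np.round(x['at'],1),round(x['confidence'],2),atz(c,x['at'],Z[n]).round(4))
print(read_tcp_rot(),read_time_s())
E
```

```text
tab_press scene [346.5 238.4] 0.7 [0.4811 0.0318 0.036 ]
tab_press scene [236.5 232. ] 0.3 [ 0.6275 -0.1514  0.036 ]
tab_press side [328.6 265.9] 0.62 [0.5644 0.0695 0.036 ]
tab_press side [247.6 239.9] 0.44 [0.737  0.0584 0.036 ]
lid_hinge scene [285.4 265.9] 0.73 [0.6354 0.0114 0.051 ]
lid_hinge scene [233.2 324.4] 0.68 [0.797  0.0521 0.051 ]
lid_hinge side [304.7 231.6] 0.92 [0.6448 0.0051 0.051 ]
lid_edge side [364.4 251.3] 0.93 [0.5171 0.0236 0.054 ]
case scene [303.1 273.8] 0.87 [0.5925 0.0143 0.    ]
case side [328.5 264.9] 0.82 [0.5893 0.0163 0.    ]
stamp side [260.1 320.4] 0.59 [0.6165 0.2144 0.    ]
ink_jar scene [235.3 234.3] 0.68 [ 0.6108 -0.183   0.    ]
ink_jar side [364.7 218.4] 0.76 [ 0.5991 -0.1834  0.    ]
ink_jar side [445.9 246.1] 0.66 [ 0.4128 -0.1508  0.    ]
tape scene [304.7 197.4] 0.91 [ 0.4091 -0.1679  0.    ]
tape side [446.9 243.9] 0.58 [ 0.4134 -0.16    0.    ]
hammer scene [232.6 322.5] 0.85 [0.7731 0.0106 0.    ]
hammer side [246.6 241.4] 0.7 [0.7702 0.0133 0.    ]
[9.83592078e-01 1.80406828e-01 9.46601546e-06 5.63233965e-06] 0.9
```

View pics/both1.png

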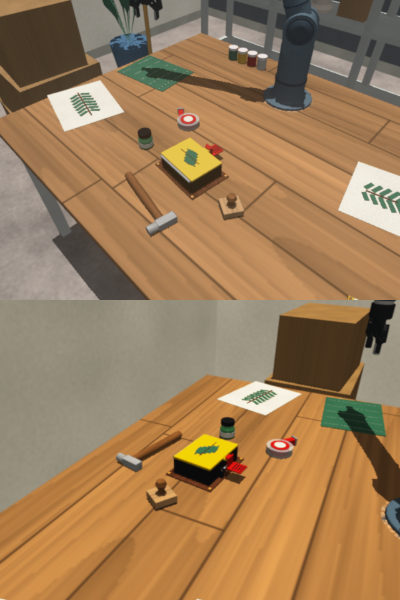

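Scene and side agree on the case at about (0.59, 0.015), yawed by about -0.15 rad. The jar is on its right, the stamp on its left, the hammer behind it and the tape in front on the right. Next I'll go above the tab with the fingers shut for a close look.

```bash
cat >> h.py <<'E'
from scipy.spatial.transform import Rotation as Ro
def ori(yaw,t): # down, tool x along case x, fingertips leaning towards case +x by t
    return (Ro.from_euler('z',yaw)*Ro.from_euler('y',-t)*Ro.from_euler('x',np.pi)).as_quat()
E
python3 - <<'E'
from h import *
q=ori(-.15,.2); print(Ro.from_quat(q).as_matrix().round(2))
p=[.44,.036,.22]
print(inverse_kinematics(p,q))
move_gripper(0.0); move_ptp(p,q)
a=snap('wrist','w1.png')
Z=dict(tab_press=.036,lid_hinge=.051,lid_edge=.054,case=0)
for n in Z:
  for c in['wrist']:
    for x in tip_of(c,n)[:2]: print(n,c,np.round(x['at'],1),round(x['confidence'],2),atz(c,x['at'],Z[n]).round(4))
snap('scene','s2.png');snap('side','d2.png')
for n in Z:
  for c in('scene','side'):
    for x in tip_of(c,n)[:2]: print(n,c,np.round(x['at'],1),round(x['confidence'],2),atz(c,x['at'],Z[n]).round(4))
print(read_qpos(),read_time_s(),read_ft_force(),read_finger_gap())
E
```

```text
[[ 0.97 -0.15  0.2 ]
 [-0.15 -0.99 -0.03]
 [ 0.2   0.   -0.98]]
[ 0.6368663  -0.08538007 -0.81195916  2.1995064   0.00323205  0.81140084
 -1.90195626]
tab_press wrist [322.4 206.3] 0.75 [0.4842 0.0272 0.036 ]
lid_edge wrist [318.6 168.3] 0.68 [0.5143 0.0258 0.054 ]
case wrist [318.5  89.4] 0.55 [0.5877 0.0152 0.    ]
tab_press scene [350.4 237.1] 0.78 [0.4724 0.0349 0.036 ]
tab_press side [380.8 264.9] 0.79 [0.4846 0.0249 0.036 ]
tab_press side [258.7 320.9] 0.27 [0.5927 0.2545 0.036 ]
lid_hinge scene [284.1 266. ] 0.56 [0.6373 0.0098 0.051 ]
lid_hinge side [304.4 235. ] 0.95 [0.6394 0.0166 0.051 ]
lid_edge scene [332.7 238.4] 0.96 [0.5159 0.0248 0.054 ]
case scene [305.1 273.9] 0.76 [0.5899 0.0175 0.    ]
case side [332.5 267.5] 0.81 [0.5789 0.0209 0.    ]
[ 0.63684427 -0.08535054 -0.81200459  2.19952911  0.00323259  0.81139966
 -1.90191698] 4.825 [ 0.26794411 -0.15107522  0.62689622] -7.577618933904519e-05
```

View pics/w1.png

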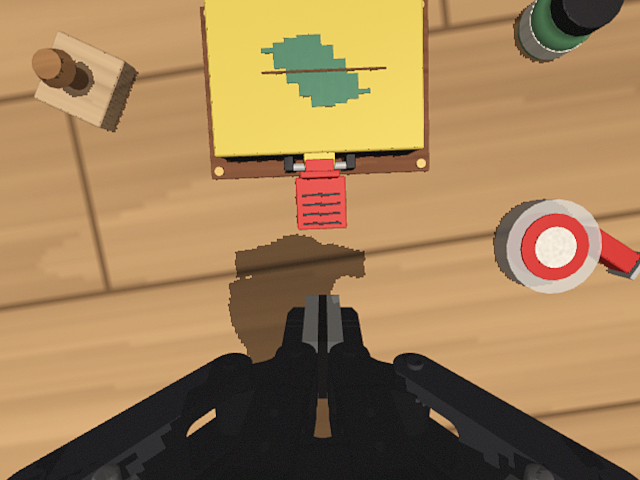

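The wrist view shows the tab plate spanning (297–346, 178–229), with its centre near (322, 204) as reported. The lid's front edge runs from (215,157) to (425,148), so the yaw is a little off. I'll correct it and then press.

```bash
cat >> h.py <<'E'
E
python3 - <<'E'
from h import *
L=atz('wrist',(215,157),.058);R=atz('wrist',(425,148),.058)
d=(L-R)[:2]; yaw=np.arctan2(-d[0],d[1]); print(L,R,np.linalg.norm(d),yaw)
P=atz('wrist',(322,204.5),.036); print(P)
ex=np.array([np.cos(yaw),np.sin(yaw)])
M=(L+R)[:2]/2
print('case from lid edge',M+ex*.061,'from tab',P[:2]+ex*.106)
for t in (.2,.3):
  for dx,z in((-.116,.08),(-.116,.03),(-.08,.12),(-.1,.2),(.08,.2)):
    c=P[:2]+ex*.106
    print(t,dx,z,inverse_kinematics([*(c+ex*dx),z],ori(yaw,t)))
E
```

```text
[0.5342711  0.10415433 0.058     ] [ 0.5167176  -0.05705164  0.058     ] 0.16215884097658553 -0.10846134424926736
[0.4853139 0.027996  0.036    ]
case from lid edge [0.5861359  0.01694817] from tab [0.59069103 0.01652163]
0.2 -0.116 0.08 [ 0.5252218   0.30804055 -0.76196818  2.23843466  0.53939346  0.5454388
 -2.3179497 ]
0.2 -0.116 0.03 [ 0.38721546  0.40012073 -0.61863106  2.25756279  0.69816389  0.44874575
 -2.46935288]
0.2 -0.08 0.12 [ 0.60386633  0.30610754 -0.83578789  2.13879059  0.47820466  0.65243756
 -2.22818473]
0.2 -0.1 0.2 [ 0.64764075  0.09308203 -0.83949823  2.11943327  0.18100135  0.77550961
 -1.98002525]
0.2 0.08 0.2 [ 0.66595318  0.56805834 -0.99378188  1.71209669  0.64873636  0.98566268
 -2.21902364]
0.3 -0.116 0.08 [ 0.42401435  0.24922028 -0.66334708  2.30758418  0.63328457  0.41844188
 -2.43652132]
0.3 -0.116 0.03 [ 0.14605087  0.33265227 -0.37469305  2.33171231  0.79527954  0.29264405
 -2.61488383]
0.3 -0.08 0.12 [ 0.54640623  0.24434215 -0.77353945  2.20830501  0.530469    0.52422205
 -2.29852948]
0.3 -0.1 0.2 [ 0.64401248  0.02848961 -0.83140375  2.18628483  0.17516045  0.65526025
 -1.98735583]
0.3 0.08 0.2 [ 0.65669432  0.49484929 -0.94729011  1.79085787  0.66058532  0.84412446
 -2.24886882]
```

```bash
cat >> h.py <<'E'
YAW=-.1085;C=np.array([.589,.0167]);EX=np.array([np.cos(YAW),np.sin(YAW)])
def tcp(x,z,t): # tip centre at case x, height z -> TCP position
    return np.array([*(C+EX*(x-.019*np.sin(t))),z+.019*np.cos(t)])
E
python3 - <<'E'
from h import *
t=.2;q=ori(YAW,t)
move_ptp(tcp(-.112,.07,t),q)
f0=np.array(read_ft_force())
movel(tcp(-.112,.042,t),q,.1)
for z in (.036,.032,.028,.025,.022,.020,.018):
    movel(tcp(-.112,z,t),q,.04)
    f=np.array(read_ft_force())-f0; print(z,f.round(2),np.round(read_eef_pos()-tcp(-.112,z,t),4))
    if f[2]>12: break
pause(.6)
a=snap('side','d3.png');s=snap('scene','s3.png')
for c in('scene','side'):
  for n in('lid_edge','tab_press'):
    for x in tip_of(c,n)[:2]: print(n,c,np.round(x['at'],1),round(x['confidence'],2))
  print(c,'pred closed',proj(c,[*(C-EX*.072),.054]),'ajar',proj(c,[*(C-EX*.052),.123]))
cv2.imwrite('pics/c3.png',cv2.cvtColor(np.hstack([cv2.resize(a[150:330,230:430],(400,360)),cv2.resize(s[170:350,230:430],(400,360))]),cv2.COLOR_RGB2BGR))
print(read_time_s())
E
```

```text
0.036 [0.12 0.89 0.2 ] [ 0.001  -0.      0.0007]
0.032 [ 0.2  -0.09  1.54] [0.0003 0.     0.    ]
0.028 [0.46 0.14 2.73] [ 0.0001  0.0001 -0.0001]
0.025 [-0.58  0.01  4.24] [0.0003 0.0001 0.0001]
0.022 [-1.14  0.18  5.94] [0.0006 0.     0.0005]
0.02 [-6.76 -0.23 21.91] [0.0008 0.0001 0.0017]
lid_edge scene [325.3 215.6] 0.96
tab_press scene [346.5 245.4] 0.58
scene pred closed [332.08852926 238.67555412] ajar [324.42514671 216.34134844]
lid_edge side [357.  215.1] 0.75
lid_edge side [378.1 273. ] 0.19
tab_press side [382.  274.2] 0.73
side pred closed [364.03737655 251.50175377] ajar [355.76503586 213.68165536]
8.3083
```

View pics/c3.png

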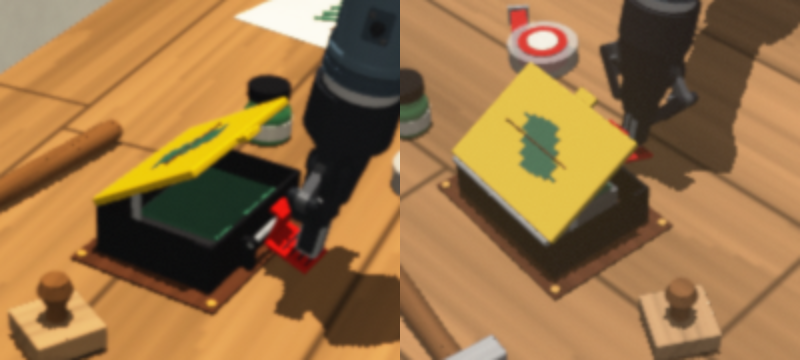

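The lid is ajar: the lip shows at (325,216) in scene and (357,215) in side, matching the predicted ajar positions. Next I'll back off and push the lid along its arc.

```bash
python3 - <<'E'
from h import *
t=.2;q=ori(YAW,t)
movel(tcp(-.118,.045,t),q,.06)
movel(tcp(-.110,.100,t),q,.1)
snap('side','d4.png')
print([ (x['at'],x['confidence']) for x in tip_of('side','lid_edge')[:2]])
u=np.array([-np.sin(t),np.cos(t)]);n=np.array([np.cos(t),np.sin(t)])
def tip(a):
    l=np.array([-np.cos(a),np.sin(a)]);E=np.array([.060,.051])+.132*l
    return E-.014*(l if a>np.pi/2-t else u)-.012*n
f0=np.array(read_ft_force())
for a in np.r_[.55:1.5:7j,1.6,1.7,1.8]:
    movel(tcp(*tip(a),t),q,.1)
    f=np.array(read_ft_force())-f0; print(a.round(2),tip(a).round(3),f.round(2))
    if np.linalg.norm(f)>15: print('stop');break
a=snap('side','d5.png');s=snap('scene','s5.png')
cv2.imwrite('pics/c5.png',cv2.cvtColor(np.hstack([cv2.resize(a[110:330,230:430],(400,440)),cv2.resize(s[130:350,230:430],(400,440))]),cv2.COLOR_RGB2BGR))
print(read_time_s())
E
```

```text
[([356.5, 214.0], 0.69)]
0.55 [-0.062  0.104] [-0.32 -0.72  2.47]
0.71 [-0.049  0.121] [-0.78  0.69  0.94]
0.87 [-0.034  0.136] [-0.52 -0.68  1.45]
1.02 [-0.018  0.148] [-0.39 -0.36  1.85]
1.18 [0.001 0.157] [ 0.77 -0.11  2.12]
1.34 [0.021 0.163] [-1.19 -1.3   1.44]
1.5 [0.04  0.166] [-1.47 -0.64  2.35]
1.6 [0.052 0.167] [-0.37 -1.22  2.25]
1.7 [0.063 0.166] [-0.05  0.31  1.85]
1.8 [0.075 0.164] [0.12 0.07 1.16]
13.3583
```

View pics/c5.png

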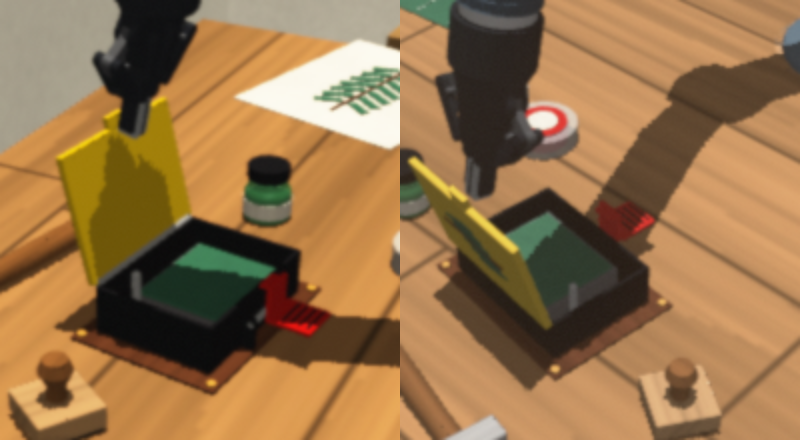

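The lid stands past upright and the fingers are in front of it. I'll retreat and check.

```bash
python3 - <<'E'
from h import *
t=.2;q=ori(YAW,t)
movel(tcp(.02,.175,t),q,.1); movel(tcp(-.12,.24,t),q,.15); pause(.8)
a=snap('side','d6.png');s=snap('scene','s6.png')
h=np.array([*(C+EX*.06),.051])
for c in('side','scene'):
  for n in('lid_edge','tab_press','stamp','ink_jar','tape','hammer'):print(c,n,[(np.round(x['at'],1),round(x['confidence'],2)) for x in tip_of(c,n)[:1]])
  for g in(1.57,1.7,1.8,1.9):print(g,proj(c,h+.132*np.array([*(-np.cos(g)*EX),np.sin(g)])).round(1))
  print('tab rest',proj(c,[*(C-EX*.106),.036]).round(1))
cv2.imwrite('pics/c6.png',cv2.cvtColor(np.hstack([cv2.resize(a[110:330,230:430],(400,440)),cv2.resize(s[130:350,230:430],(400,440))]),cv2.COLOR_RGB2BGR))
print(read_time_s())
E
```

```text
side lid_edge [(array([281.6, 165.7]), 0.71)]
side tab_press [(array([382.6, 267.4]), 0.86)]
side stamp [(array([378.9, 266.2]), 0.63)]
side ink_jar [(array([364.6, 219.9]), 0.9)]
side tape [(array([445.9, 244. ]), 0.66)]
side hammer [(array([246.5, 241.5]), 0.6)]
1.57 [301.2 166.5]
1.7 [293.1 164.9]
1.8 [287.1 164.5]
1.9 [281.3 164.8]
tab rest [380.7 266. ]
scene lid_edge []
scene tab_press []
scene stamp []
scene ink_jar [(array([235.3, 230. ]), 0.97)]
scene tape [(array([305., 197.]), 0.82)]
scene hammer [(array([233.1, 320.7]), 0.75)]
1.57 [275.4 215.7]
1.7 [267.5 220.2]
1.8 [261.4 224.3]
1.9 [255.6 229. ]
tab rest [344.4 238.2]
16.7417
```

View pics/c6.png

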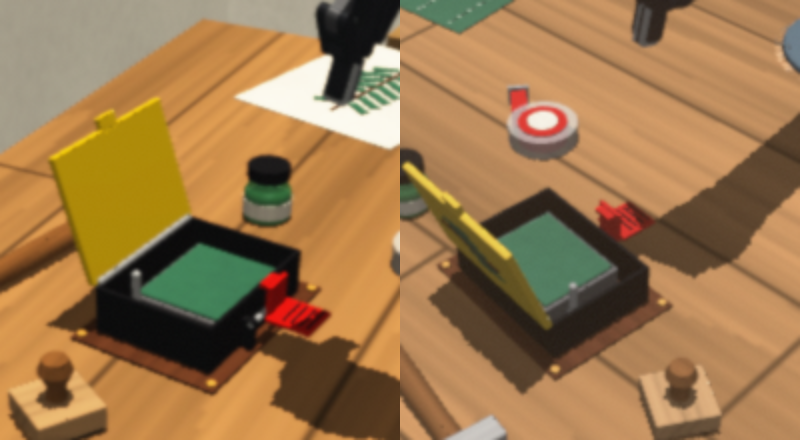

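The lip is at (281.6,165.7) in side, which matches the prediction for 1.9 rad. The tab is back at rest, the bystanders are in place and the hand is clear.

```bash
python3 -c "
from bench import *
sign_off()"
```

```text
the job is handed in; nothing more can be done
```

The case is open and the job is handed in, after about 17 s of the 43 s allowed; `sign_off()` gives no verdict. I pressed the tab with the closed fingertips until the lid sprang ajar by itself. Then I backed off, pushed the lid by its lip along its arc past upright, and took the hand away.

**Last checks before handing in:**
- **Lid:** in the side camera the lip was at (281.6, 165.7), against (281.3, 164.8) predicted for 1.9 rad, so it is on the fully open stop.
- **Tab:** it was within about 2 px of its predicted rest position in the side camera.
- **Bystanders:** the jar, tape dispenser and hammer were within about 5 px of where they started in both cameras. The stamp looks unmoved in the pictures, but I have no measurement for it.
- **Forces:** the wrist force peaked at about 23 N when the tab reached the end of its travel. It stayed under 3 N while pushing the lid.

**Checks that failed or disagreed:**
- **Stamp:** the detector missed it in the scene camera and, in the side camera, wrongly placed it at the tab.
- **Lip and tab:** the scene camera found neither in the last look, so both rest on the side camera and the picture.

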